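Load a halva loaf into the spring-loaded portioning cradle

TASK

Get the marbled halva loaf ready for slicing: slide it along the white board into the slotted channel until its front end meets the blue spring plate, then swing the steel gate rail shut behind it so that its pad presses the loaf back against the spring and the catch snaps over the rail. Leave the loaf lying flat on the board, and do not disturb the gift box and the tub standing by.

Things in the scene. Friction and masses are not known exactly. Their poses are not given: they have to be found in the camera images.
- loaf: halva loaf in film, grey-brown with pale marbling, 170 x 68 x 68 mm, about 0.8 kg. Origin on its underside, on its long centre line, 92 mm behind its front end and 78 mm ahead of its rear end (loose film may stand out 10 mm more there); x axis along its length to the front end, z up. It starts on the board, its front end near the channel mouth.
- cradle: portioning cradle, fixed: white board, top 15 mm above the worktop: slotted channel on its wide part (146 mm), narrower loading board (104 mm wide) in front of it, back to x = -152 mm. Origin at worktop height, on the centre line, on the line of the shut gate; x axis points into the channel, y axis to the catch side, z up.
- channel_mouth (a point): middle of the channel mouth, on the board top, on the gate line (x = 0 of the cradle, same axes). Channel walls rise 45 mm over the board and stand 76 mm apart from x = 36 mm on, flaring to 98 mm at x = 6 mm. Grey end block at x = 198 to 214 mm.
- gate_hinge (a point): point on the upright hinge axis of the gate rail, at mid-height of the rail (46 mm above the worktop), x = -2.5, y = -62 mm in the cradle's frame: a steel post beside the mouth, 75 mm high above the worktop
- gate_tip (a point): free end of the steel gate rail (8 mm upright pin), 122 mm from the hinge axis. The rail is a flat bar 5 mm thick, from 23 to 69 mm above the worktop, centred on the hinge axis; a blue finger lip leans outward over its top edge 96 to 116 mm from the hinge, up to 82 mm above the worktop. Black rubber pad, 28 mm wide, 12 mm thick, on its inner face 62 mm from the hinge.
- gate (a joint): angle of the gate rail (rad): 0 = shut, across the mouth along the cradle's y; positive = open, swung outward (1.57 = along the cradle's -x, beside the board; 2.6 = stop). It turns freely, stays where left and can be pushed 0.045 past 0. The last 0.2 rad press the loaf in against the spring and the bolt aside: 8 to 15 N, pushing 80 mm from the hinge.
- follower (a joint): travel of the blue spring plate (m): 0 = fully forward, its face 162 mm from the gate line (the rear end of a loaf that just meets it stands 8 mm outside the gate line); positive = pushed back, 0.026 at most. Spring 2.5 N at 0, 6 N at 0.020, about where the shut gate holds it with the loaf loaded.
- catch (a joint): travel of the bevelled catch bolt (m): 0 = sprung out, up to 0.010 when pushed aside. Grey housing at the +y side of the mouth (y = 71 to 87, x = -31 to 3 mm of the cradle, 40 mm high over the board, black release knob out to y = 115 mm). The closing rail pushes the bolt aside and it snaps out behind the rail's free end, by itself, when the rail is at about 0.
- brown_box: brown and white gift box, 150 x 52 x 46 mm, lying on the worktop to the right of the cradle; origin at the centre of its underside. Not to be disturbed.
- tub: cream halva tub, 109 x 139 x 57 mm, on the worktop to the right of the gift box; origin near the centre of its underside. Not to be disturbed.

How it is judged:
On the way:
1. the loaf lies in the channel, its front end within 15 mm of the spring plate or touching it, with the gate rail still open (x of loaf in the frame of cradle above 0.055 m and y of loaf in the frame of cradle between -0.01 and 0.01 m and value of joint gate above 0.4 rad), for 0.1 s.
At the end, for the whole second after the job is handed in: the gate rail is shut (within 0.03 rad) with the catch bolt sprung out behind it (within 3 mm), the spring plate is pushed back at least 13 mm by the loaf, and the loaf lies at rest flat on the board in the channel, within 8 mm of its centre line and 0.08 rad of its direction (value of joint gate below 0.03 rad and value of joint catch below 0.003 m and value of joint follower above 0.013 m and x of loaf in the frame of cradle above 0.08 m and y of loaf in the frame of cradle between -0.008 and 0.008 m and z of loaf in the frame of cradle below 0.02 m and angle between loaf's own z axis and vertical below 0.06 rad and angle between the x axis of loaf and the x axis of cradle, either way round below 0.08 rad and linear speed of loaf below 0.01 m/s); the robot touches nothing.
It fails at once if the gift box or the tub is moved more than 20 mm (distance of any of brown_box, tub from where it was at the start of the episode above 0.02 m).
It fails at once if the loaf is tipped by more than 0.3 rad (angle between loaf's own z axis and vertical above 0.3 rad).
It also fails if it takes over 50 s, if anything falls off the work surface, if the arm or the gripper's body presses on something with over 40 N, if the wrist force passes 120 N, or if a joint passes its speed limit or range.

ROBOT

A 6-joint arm with a two-finger parallel gripper is mounted at the origin on a cart in front of the work surface, level with it; the furniture and walls round the work are solid. World frame = base frame: x ahead of the robot, y to its left, z up, the work surface at z = 0. Lengths are in m, angles in rad, forces in N, time in s.
With the tool pointing down it reaches from about 0.35 to 0.975 m from the base axis. Payload 4.9 kg.
Tool frame: the origin (TCP) lies at the very end of the fingers, on their centre line; the grasp point (between the pads) lies 19 mm behind it; z points along the fingers, y is the line along which they close (so a half turn about z gives the same grasp; the last joint's range is limited). The gripper opens to 85 mm and grips with 20 to 120 N. Pads are 22 mm wide; open, the fingers measure 114 mm over their backs; the gripper's body (76 mm by 85 mm) begins 54 mm behind the grasp point. The pads swing forward as they close: fully open they stand 13 mm farther back than shut.
Start: joints at [0.984, 0.053, 1.613, -0, 1.476, -0.119], TCP at [0.282, 0.558, 0.204] pointing down, gripper open.
Joint ranges: [-3.01, 3.01], [-1.01, 2.22], [0.06, 2.58], [-1.02, 4.17], [0.09, 2.62], [-3.14, 3.14]. Speed limits (rad/s): [2.57, 2.57, 3.14, 3.14, 3.14, 3.14].

INTERFACE

Orientations are given as a unit quaternion [w, x, y, z].
In Python, from plant import * gives the robot as it stands.
- The arm moves only by the tool jog_arm, never from a script. Its argument "moves" is a list that holds one entry, the list of rows, each a list of 7 numbers: the finger opening in cm, from 0 to 8.54, then the shift along the tool's x, y, z in cm, then the turn, a rotation vector about the tool's x, y, z in rad. A call has 1 to 20 rows; each row shifts and turns the commanded pose from where the row before left it, along the tool's axes as they then stand; what a row does not reach is not made up. A row lasts 1/12 s, in which the tool goes at most 41.7 mm and 7.16 degrees, less where a joint would pass 70% of its speed; a pose out of reach is approached as far as the arm can. A call is refused whole if a number of a shift passes 4.17 or a number of a turn 0.125, either way. A call with a gripper value outside its range is refused whole. The fingers move at their own pace and stop on an object; the grip force is fixed at half the most. Time passes only in rows, so rows that do not move let the fingers close. It gives the time, the measured TCP pose, the force, the opening and the grip force at its end, in the units of the state.
- state(): the state, without advancing time (a new reading comes with each control period).
- grab_frame(name): name is "side" or "top" or "wrist"; returns a dict with "color" (420x560x3 uint8, blue, green, red), "depth" (420x560 float32, m along the optical axis (not along the pixel's ray), 0 where there is no reading), "fx", "fy", "cx", "cy" (pixels), "R" (3x3) and "t" (3): a world point X has camera coordinates R X + t. Camera axes: x right, y down, z forward; pixel columns grow to the right and rows downward; lengths in m; the calibration is good to about 2 mm. A picture is of the moment at which its call begins.
- job_done(): hands the job in; it is judged then, once.
Trained networks look in a picture, given as the dict that the camera call returned (one of the last four; its "shot" number tells which), for a name from the list of things; names that differ only in an ending like _2 or _b are one class to them, and where a whole thing is asked for, a point or a joint stands for the part that bears it (a point fixed in the world has none). Each returns a list of dicts, best first, with "p" (0 to 1); they miss things now and then, are a little off and sometimes report something else, mostly with a low value. They report only what shows in the picture. A call takes as long as a camera call.
- recognise(name, picture): "rect" ([centre column, centre row, width, height] in pixels, round what is visible of it).
- regions_of(name, picture): "pixels" (420x560 bool, what is visible of it) and "rect" ([centre column, centre row, width, height] in pixels, round what is visible of it).
The state is a dict: "time": time; "joint_pos": joint angles; "joint_vel": joint speeds; "joint_efforts": joint torques, N m; "tool_pos": TCP position; "tool_rot": TCP orientation; "contact_force": force on the tool from outside, world axes, zero at the start; "ft_torque": the same for the moment, N m; "gripper_width": opening from 0.0 (shut) to 1.0 (fully open); "grasp_force": force on a finger pad.
Only numpy, scipy, OpenCV 4.12 (cv2) and the standard library are available. Lean on these libraries where they do the work, as an engineer would, in place of code of your own. Each camera call takes 0.05 s, during which the arm holds its last target. There are 200 camera calls.

## Working session

There is one attempt and no reset: what is moved stays moved. The work goes in short steps, Python scripts to look and compute and a tool call to move; the robot and the scene stay as the last step left them, time stands still between calls to the robot, and variables do not carry over. Pictures are saved under pics/ and viewed, at most 10 in all, crops included, and the job is handed in when it is done.

Besides the shell and the picture viewer there is one more tool, called after ">>>" as a command line: name --argument value ..., lists and objects as JSON in quotes. jog_arm: Moves the arm, as the interface text tells. Its arguments: {"type":"object","properties":{"moves":{"type":"array"}},"required":["moves"]}

```bash
mkdir -p pics; ls; cat > h.py <<'E'
from plant import *
import numpy as np, cv2
def pts(f,mask):
    v,u=np.nonzero(mask&(f["depth"]>0)); d=f["depth"][v,u]
    c=np.stack([(u-f["cx"])/f["fx"]*d,(v-f["cy"])/f["fy"]*d,d],1)
    return (c-f["t"])@f["R"]
E
python3 - <<'E'
from h import *
a=grab_frame("top");b=grab_frame("side")
cv2.imwrite("pics/top.png",a["color"]);cv2.imwrite("pics/side.png",b["color"])
for n in ["loaf","cradle","gate","follower","catch","brown_box","tub"]:
  for nm,f in (("top",a),("side",b)):
    r=regions_of(n,f)
    if r:
        p=pts(f,r[0]["pixels"]);print(nm,n,round(r[0]["p"],2),np.round(r[0]["rect"]),np.round(np.percentile(p,[2,50,98],axis=0),3).tolist(),len(p))
        if len(p)>20:
            t=p[p[:,2]>np.percentile(p[:,2],90)-.008]
            print("  rect",cv2.minAreaRect((t[:,:2]*1000).astype(np.float32)))
s=state();print(s["tool_pos"],s["tool_rot"],s["contact_force"],s["time"])
E
```

```text
pics
top loaf 0.63 [145. 222.  72.  58.] [[0.417, 0.258, 0.022], [0.477, 0.338, 0.082], [0.54, 0.417, 0.087]] 2053
  rect ((480.1316833496094, 342.1893310546875), (73.41719055175781, 171.9844970703125), 29.354459762573242)
side loaf 0.95 [251. 156.  45.  41.] [[0.411, 0.253, 0.026], [0.477, 0.308, 0.077], [0.543, 0.411, 0.086]] 1080
  rect ((474.44927978515625, 339.59539794921875), (73.33418273925781, 178.19117736816406), 29.556568145751953)
top cradle 0.67 [199. 197. 124. 103.] [[0.424, 0.06, 0.008], [0.566, 0.187, 0.016], [0.659, 0.339, 0.068]] 4914
  rect ((564.3587646484375, 213.68983459472656), (174.220703125, 312.13177490234375), 37.10529327392578)
side cradle 0.86 [270. 184. 103.  57.] [[0.382, 0.05, 0.009], [0.558, 0.162, 0.039], [0.662, 0.303, 0.069]] 2872
  rect ((539.8076782226562, 174.90115356445312), (198.41159057617188, 390.86920166015625), 25.016069412231445)
top gate 0.79 [172. 245.  38.  44.] [[0.377, 0.225, 0.001], [0.427, 0.272, 0.059], [0.469, 0.31, 0.078]] 279
  rect ((424.5034484863281, 269.67425537109375), (17.31682586669922, 128.9398651123047), 49.896724700927
[... 1221 characters left out ...]
6, 0.049]] 1223
  rect ((402.59716796875, -148.39971923828125), (51.17005920410156, 199.09527587890625), 2.0839736461639404)
top tub 0.66 [199. 204. 122. 112.] [[0.418, 0.059, 0.008], [0.565, 0.188, 0.016], [0.659, 0.331, 0.069]] 5066
  rect ((554.677490234375, 223.9717559814453), (180.10743713378906, 342.91802978515625), 38.824764251708984)
side tub 0.77 [236. 316.  56.  73.] [[0.361, -0.388, 0.007], [0.412, -0.343, 0.057], [0.461, -0.261, 0.06]] 3172
  rect ((417.595703125, -349.6365051269531), (99.80340576171875, 193.76516723632812), 9.527582168579102)
[0.28181282 0.55785405 0.20365072] [1.09886920e-05 2.31767692e-01 9.72771163e-01 3.23323294e-05] [ 0.21077594  0.2340884  -0.05400638] 0.8
```

```bash
python3 - <<'E'
from h import *
a=grab_frame("top")
c=a["color"][130:290,80:290]
cv2.imwrite("pics/top2.png",cv2.resize(c,None,fx=3.7,fy=3.7,interpolation=cv2.INTER_CUBIC))
p=pts(a,np.ones((420,560),bool))
p=p[(p[:,0]>.3)&(p[:,0]<.75)&(p[:,1]>0)&(p[:,1]<.5)]
# rectified height map in frame yaw -61.5 around rough origin
th=np.radians(-61.5);ex=np.array([np.cos(th),np.sin(th)]);ey=np.array([-ex[1],ex[0]])
q=np.stack([p[:,:2]@ex,p[:,:2]@ey],1)
o=np.array([.48,.342]);print("loaf c",o@ex,o@ey,"plate",np.array([.602,.113])@ex,np.array([.602,.113])@ey)
img=np.zeros((400,560,3),np.uint8)
u=((q[:,0]+.25)*1000).astype(int);v=((q[:,1]-.4)*1000).astype(int)
ok=(u>=0)&(u<560)&(v>=0)&(v<400)
h=cv2.applyColorMap(np.clip(p[:,2]*2800,0,255).astype(np.uint8)[:,None],cv2.COLORMAP_JET)[:,0]
for x,y,k in zip(u[ok],v[ok],h[ok]): cv2.rectangle(img,(int(x)-1,int(y)-1),(int(x)+1,int(y)+1),k.tolist(),-1)
for x in range(0,560,50): cv2.line(img,(x,0),(x,5),(255,255,255),1)
for x in range(0,400,50): cv2.line(img,(0,x),(5,x),(255,255,255),1)
cv2.imwrite("pics/hm.png",cv2.resize(img,None,fx=1.4,fy=1.4))
E
```

```text
loaf c -0.07151924760578017 0.5850205100865294 plate 0.18794323994548215 0.5829668417318389
```

View pics/top2.png

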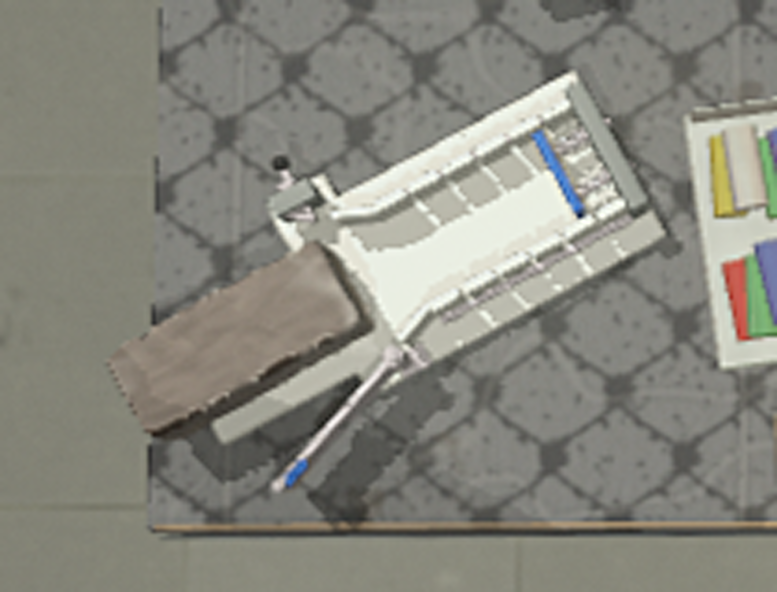

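View pics/hm.png

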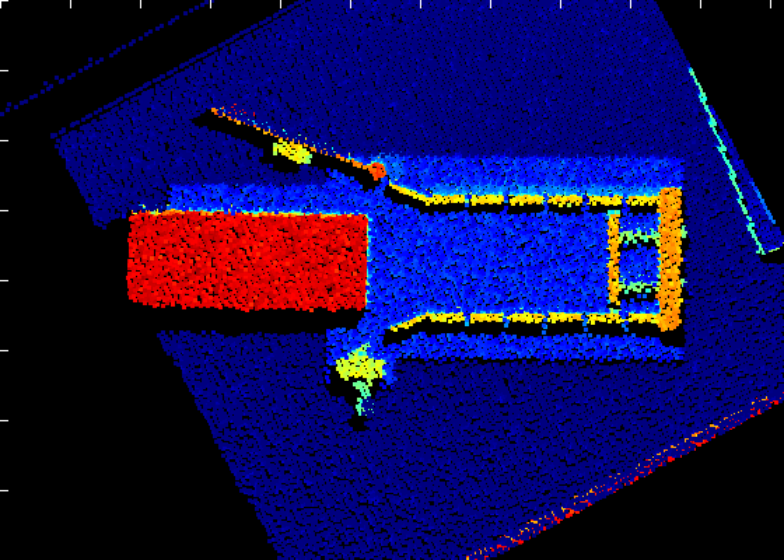

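The loaf lies at crop px (240,340), nearly aligned with the channel. Its front end is at the mouth, the blue plate is at (557,172), the hinge is at (393,355), and the gate is swung open with its tip at (280,485). The rectified height map gives a cradle yaw of -61.5° and an origin at q=(0.022, 0.584).

>>> jog_arm --moves '[[[4,0,0,0,0,0,0.121],[4,0,0,0,0,0,0.121],[4,0,0,0,0,0,0.121],[4,0,0,0,0,0,0.121],[4,0,0,0,0,0,0.121],[4,0,3.5,0,0,0,0],[4,0,3.5,0,0,0,0],[4,-3.4,0,0,0,0,0],[4,-3.4,0,0,0,0,0],[4,-3.4,0,0,0,0,0],[4,-3.4,0,0,0,0,0],[4,0,0,4,0,0,0],[4,0,0,4,0,0,0],[4,0,0,4,0,0,0],[4,0,0,4,0,0,0],[4,0,0,0,0,0,0]]]'

```text
time: 2.18
tool_pos: [0.4029, 0.4665, 0.0336]
tool_rot: [-0.002, 0.511, 0.859, -0.008]
contact_force: [-1.4, -1.8, -1.9]
gripper_width: 0.465
grasp_force: 0.0
```

```bash
cat >> h.py <<'E'
TH=np.radians(-61.5);EX=np.array([np.cos(TH),np.sin(TH)]);EY=np.array([-EX[1],EX[0]])
def cr(P): P=np.atleast_2d(P);return np.stack([P[:,:2]@EX-.022,P[:,:2]@EY-.584,P[:,2]],1)
def tool():
    from scipy.spatial.transform import Rotation as R
    s=state();w,x,y,z=s["tool_rot"];M=R.from_quat([x,y,z,w]).as_matrix()
    f=s["contact_force"];F=[f[:2]@EX,f[:2]@EY,f[2]]
    print("t",s["time"],"TCP cradle",cr(s["tool_pos"]).round(4),"tool y err deg",np.degrees(np.arctan2(M[1,1],M[0,1]))-28.5,"F",np.round(F,1),"w",s["gripper_width"])
def scene():
    f=grab_frame("top");q=cr(pts(f,np.ones((420,560),bool)))
    return f,q
E
python3 - <<'E'
from h import *
tool();f,q=scene();
def box(m): 
    t=q[m];print(len(t),np.percentile(t,[1,50,99],axis=0).round(4).tolist()); return t
w=box((q[:,0]>.05)&(q[:,0]<.19)&(abs(q[:,1])<.055)&(q[:,2]>.05)&(q[:,2]<.075))
for s in (-1,1):
    k=w[(w[:,1]*s>.03)&(w[:,0]<.15)];print("wall",np.polyfit(k[:,0],k[:,1],1),np.percentile(k[:,1],[3,97]))
box((q[:,0]>.15)&(q[:,0]<.18)&(abs(q[:,1])<.03)&(q[:,2]>.05))
box((q[:,0]>.19)&(q[:,0]<.22)&(abs(q[:,1])<.03)&(q[:,2]>.06))
l=box((q[:,0]>-.2)&(q[:,0]<.02)&(abs(q[:,1])<.05)&(q[:,2]>.075)&(q[:,2]<.095))
print(cv2.minAreaRect((l[:,:2]*1000).astype(np.float32)))
h=box((abs(q[:,0]+.002)<.02)&(abs(q[:,1]+.062)<.012)&(q[:,2]>.069))
E
```

```text
t 2.1833 TCP cradle [[-0.2397 -0.0074  0.0336]] tool y err deg 0.0075382941780048895 F [ 0.9 -2.1 -1.9] w 0.4646567174827992
395 [[0.0519, -0.0465, 0.0502], [0.1362, 0.0038, 0.0593], [0.188, 0.0458, 0.0679]]
wall [ 0.00773692 -0.04365469] [-0.0465495 -0.0387699]
wall [0.00432183 0.04043031] [0.03715666 0.04559334]
66 [[0.1622, -0.0278, 0.0522], [0.1661, -0.0, 0.0636], [0.1729, 0.0277, 0.0694]]
128 [[0.1983, -0.0292, 0.0613], [0.2058, -0.0003, 0.0662], [0.2139, 0.0285, 0.0704]]
1713 [[-0.1779, -0.0334, 0.0762], [-0.0938, 0.0005, 0.0825], [-0.0093, 0.0356, 0.0885]]
((-94.10759735107422, 1.2734489440917969), (172.22586059570312, 73.23419952392578), 1.3213937282562256)
25 [[-0.0204, -0.0713, 0.0692], [-0.0024, -0.0647, 0.0711], [0.0031, -0.0565, 0.075]]
```

>>> jog_arm --moves '[[[4,0,0.7,0.1,0,0,0],[4,-1,0,0,0,0,0],[4,-1,0,0,0,0,0],[4,-1,0,0,0,0,0],[4,-1,0,0,0,0,0],[4,-1,0,0,0,0,0],[4,-1,0,0,0,0,0],[4,-1,0,0,0,0,0],[4,-1,0,0,0,0,0],[4,-1,0,0,0,0,0],[4,-1,0,0,0,0,0]]]'

```text
time: 3.15
tool_pos: [0.4626, 0.3865, 0.0426]
tool_rot: [-0.0, 0.511, 0.86, 0.0]
contact_force: [-1.8, 2.3, 1.4]
gripper_width: 0.466
grasp_force: 1.1
```

```bash
cat >> h.py <<'E'
def loaf():
    f,q=scene();t=q[(q[:,0]>-.22)&(q[:,0]<.19)&(abs(q[:,1])<.05)&(q[:,2]>.077)&(q[:,2]<.095)]
    print("loaf",np.percentile(t,[1,50,99],axis=0).round(4).tolist(),cv2.minAreaRect((t[:,:2]*1000).astype(np.float32)))
    return f,q
E
python3 - <<'E'
from h import *
tool();f,q=loaf();cv2.imwrite("pics/a.png",cv2.resize(f["color"][130:290,80:290],None,fx=3.7,fy=3.7))
E
```

```text
t 3.15 TCP cradle [[-0.1409  0.0069  0.0426]] tool y err deg 0.030667456574061447 F [-2.9 -0.4  1.4] w 0.4657094899571343
loaf [[-0.1303, -0.0351, 0.0776], [-0.0456, -0.001, 0.0825], [0.039, 0.0333, 0.0884]] ((-48.28626251220703, -1.1083030700683594), (73.0201644897461, 177.82167053222656), 89.56790161132812)
```

View pics/a.png

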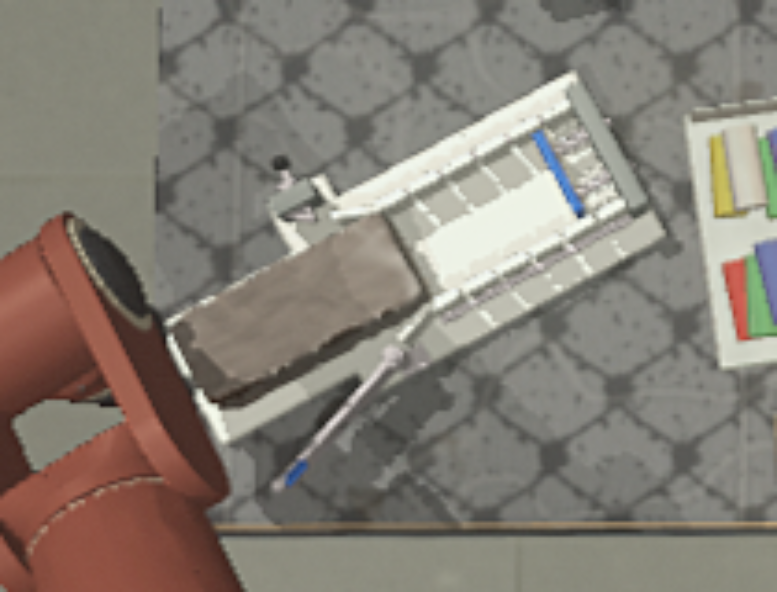

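>>> jog_arm --moves '[[[4,0.8,0,0,0,0,0],[4,0,-0.7,0.8,0,0,0],[4,-0.8,0,0,0,0,0],[4,-1,0,0,0,0,0],[4,-1,0,0,0,0,0],[4,-1,0,0,0,0,0],[4,-1,0,0,0,0,0],[4,-1,0,0,0,0,0],[4,-1,0,0,0,0,0],[4,-1,0,0,0,0,0],[4,-1,0,0,0,0,0],[4,0,0,0,0,0,0]]]'

```text
time: 4.2
tool_pos: [0.4956, 0.3117, 0.0348]
tool_rot: [0.001, 0.512, 0.859, -0.0]
contact_force: [-0.4, 0.5, -0.5]
gripper_width: 0.465
grasp_force: 0.0
```

```bash
python3 - <<'E'
from h import *
tool();f,q=loaf()
E
```

```text
t 4.2 TCP cradle [[-0.0595  0.0003  0.0348]] tool y err deg -0.06256607415618021 F [-0.6 -0.1 -0.5] w 0.46547174399946456
loaf [[-0.0412, -0.0331, 0.0775], [0.0401, 0.0006, 0.0826], [0.1222, 0.0355, 0.0884]] ((39.07847595214844, 1.0936088562011719), (72.88497924804688, 169.96151733398438), 89.90193939208984)
```

>>> jog_arm --moves '[[[4,-0.8,0,0,0,0,0],[4,-0.8,0,0,0,0,0],[4,-0.8,0,0,0,0,0],[4,-0.6,0,0,0,0,0],[4,-0.5,0,0,0,0,0],[4,-0.4,0,0,0,0,0],[4,-0.2,0,0,0,0,0],[4,0,0,0,0,0,0],[4,0,0,0,0,0,0]]]'

```text
time: 5.0
tool_pos: [0.5139, 0.2772, 0.0344]
tool_rot: [0.0, 0.511, 0.86, -0.0]
contact_force: [-0.6, -0.5, -0.0]
gripper_width: 0.47
grasp_force: 0.0
```

```bash
python3 - <<'E'
from h import *
tool();f,q=loaf()
p=q[(q[:,0]>.158)&(q[:,0]<.195)&(abs(q[:,1])<.03)&(q[:,2]>.05)&(q[:,2]<.075)];print(np.percentile(p,[1,50,99],axis=0))
E
```

```text
t 5.0 TCP cradle [[-0.0204 -0.0001  0.0344]] tool y err deg 0.03254986653261582 F [ 0.1 -0.8 -0. ] w 0.47004674870551416
loaf [[0.0021, -0.033, 0.0775], [0.0808, 0.0001, 0.0825], [0.1594, 0.0351, 0.0879]] ((79.44703674316406, 0.8538055419921875), (72.98302459716797, 164.1636199951172), 88.84098815917969)
[[ 0.16175007 -0.02926893  0.05026557]
 [ 0.16639823 -0.00061808  0.06395998]
 [ 0.19186101  0.02827127  0.06906848]]
```

>>> jog_arm --moves '[[[4,1.5,0,0,0,0,0],[4,1.5,0,0,0,0,0],[0,0,0,-3.5,0,0,0],[0,0,0,-3.5,0,0,0],[0,0,0,-3,0,0,0],[0,1.6,-3,0,0,0,0],[0,0,-3,0,0,0,0],[0,0,-3,0,0,0,0],[0,0,-3.5,0,0,0,0],[0,0,0,0,0,0,0],[0,0,0,0,0,0,0]]]'

```text
time: 5.97
tool_pos: [0.3806, 0.2577, 0.1339]
tool_rot: [0.0, 0.511, 0.86, -0.0]
contact_force: [-0.1, 0.1, 0.2]
gripper_width: 0.002
grasp_force: 0.0
```

```bash
python3 - <<'E'
from h import *
tool();f,q=loaf()
g=q[(q[:,0]>-.14)&(q[:,0]<-.005)&(q[:,1]<-.055)&(q[:,1]>-.15)&(q[:,2]>.05)&(q[:,2]<.073)]
d=g[:,:2]-[-.0025,-.062];r=np.hypot(*d.T);k=(r>.02)&(r<.13)
print("gate",k.sum(),np.median(np.arctan2(-d[k,0],d[k,1])),np.percentile(r[k],[5,95]))
cv2.imwrite("pics/b.png",cv2.resize(f["color"][130:290,80:290],None,fx=3.7,fy=3.7))
E
```

```text
t 5.9667 TCP cradle [[-0.0669 -0.1265  0.1339]] tool y err deg 0.05511551359840183 F [-0.2 -0.   0.2] w 0.0015205577280986867
loaf [[-0.0085, -0.0325, 0.0775], [0.0749, 0.0013, 0.0827], [0.1592, 0.0351, 0.0885]] ((75.14318084716797, 0.9336814880371094), (171.98338317871094, 72.33716583251953), 0.061139583587646484)
gate 64 1.9462427500512658 [0.02337861 0.06146692]
```

View pics/b.png

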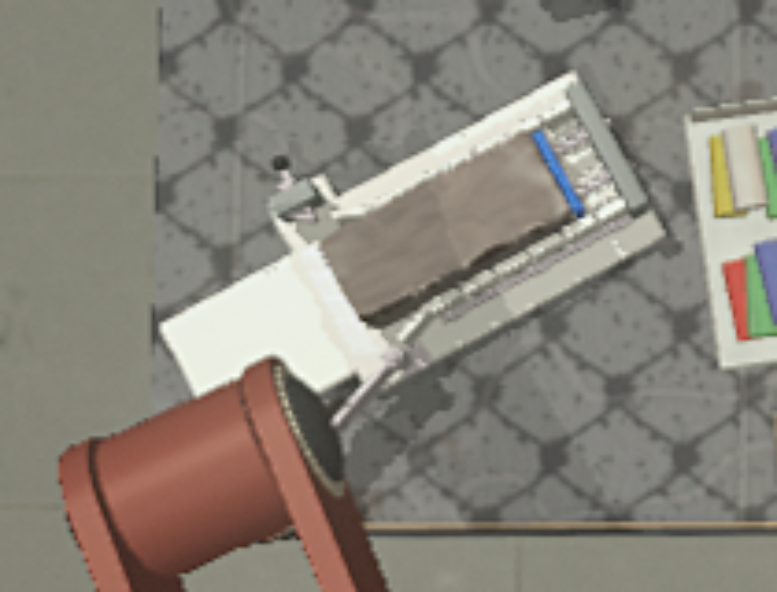

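>>> jog_arm --moves '[[[0,-0.8,0,0,0,0,0],[0,0,0,3.2,0,0,0],[0,0,0,3.2,0,0,0],[0,0,0,3.0,0,0,0],[0,0.1,1.3,0,0,0,0],[0,0.2,1.3,0,0,0,0],[0,0.4,1,0,0,0,0],[0,0.4,1,0,0,0,0],[0,0.4,1.2,0,0,0,0],[0,0.3,1.3,0,0,0,0],[0,-0.2,1,0,0,0,0],[0,-0.3,1.1,0,0,0,0],[0,-0.6,1,0,0,0,0],[0,-0.6,1,0,0,0,0],[0,-0.6,0.6,0,0,0,0],[0,-0.6,0.5,0,0,0,0],[0,0,0,0,0,0,0]]]'

```text
time: 7.43
tool_pos: [0.5012, 0.2996, 0.0411]
tool_rot: [0.001, 0.512, 0.859, 0.0]
contact_force: [0.4, -0.6, 0.5]
gripper_width: 0.001
grasp_force: 0.2
```

```bash
python3 - <<'E'
from h import *
tool();f,q=loaf();b=grab_frame("side")
cv2.imwrite("pics/c.png",np.hstack([cv2.resize(f["color"][150:270,100:240],None,fx=2.8,fy=2.8),cv2.resize(b["color"][110:230,190:330],None,fx=2.8,fy=2.8)]))
E
```

```text
t 7.4333 TCP cradle [[-0.0462 -0.0005  0.0411]] tool y err deg -0.04506314205589845 F [0.7 0.1 0.5] w 0.0008120211000662715
loaf [[-0.0085, -0.033, 0.0773], [0.0751, 0.0013, 0.0824], [0.1593, 0.035, 0.0885]] ((75.45641326904297, 1.3678627014160156), (73.11241912841797, 172.5305633544922), 88.31465148925781)
```

View pics/c.png

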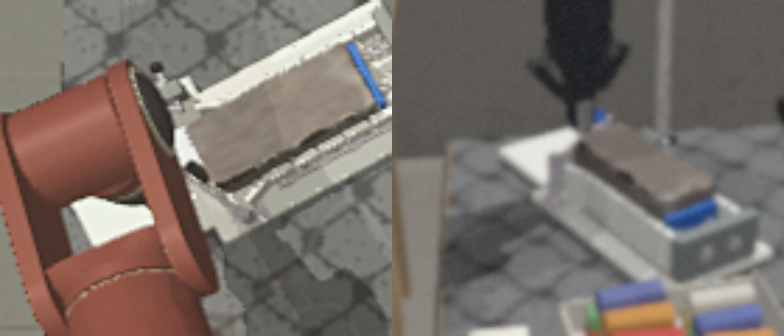

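The gate rail has followed the finger to about 0.4 rad (rail at px (225,200), blue lip at (600,115)), and the loaf is still against the plate. Next I press the gate shut.

>>> jog_arm --moves '[[[0,-0.7,0.5,0,0,0,0],[0,-0.6,0.4,0,0,0,0],[0,-0.5,0.3,0,0,0,0],[0,-0.5,0.1,0,0,0,0],[0,-0.4,0,0,0,0,0],[0,-0.3,0,0,0,0,0],[0,-0.2,0,0,0,0,0],[0,0,0,0,0,0,0],[0,0,0,0,0,0,0]]]'

```text
time: 8.28
tool_pos: [0.5258, 0.2786, 0.0404]
tool_rot: [-0.0, 0.511, 0.86, 0.0]
contact_force: [-0.4, 3.0, 1.5]
gripper_width: -0.0
grasp_force: 1.2
```

```bash
python3 - <<'E'
from h import *
tool();f,q=loaf()
E
```

```text
t 8.2833 TCP cradle [[-0.016   0.011   0.0404]] tool y err deg 0.03835548650681986 F [-2.8  1.1  1.5] w -0.000198631245847883
loaf [[0.0047, -0.0324, 0.0773], [0.0835, 0.0008, 0.0826], [0.1635, 0.0358, 0.0879]] ((81.61820220947266, 1.9043312072753906), (72.66510772705078, 167.22706604003906), 89.6799087524414)
```

>>> jog_arm --moves '[[[0,-0.3,0,0,0,0,0],[0,-0.2,0,0,0,0,0],[0,-0.2,0,0,0,0,0],[0,0,0,0,0,0,0]]]'

```text
time: 8.67
tool_pos: [0.5287, 0.273, 0.0404]
tool_rot: [-0.001, 0.511, 0.86, 0.0]
contact_force: [-1.1, 4.6, 0.9]
gripper_width: -0.001
grasp_force: 2.5
```

```bash
python3 - <<'E'
from h import *
tool();f,q=loaf();b=grab_frame("side")
cv2.imwrite("pics/d.png",np.hstack([cv2.resize(f["color"][150:270,100:240],None,fx=2.8,fy=2.8),cv2.resize(b["color"][130:210,230:323],None,fx=4.2,fy=4.2)]))
E
```

```text
t 8.6667 TCP cradle [[-0.0097  0.0109  0.0404]] tool y err deg 0.0409672615226242 F [-4.5  1.2  0.9] w -0.0005362338418991485
loaf [[0.0123, -0.0325, 0.0773], [0.0908, 0.0008, 0.0824], [0.1697, 0.0354, 0.0884]] ((89.60551452636719, 1.4367904663085938), (72.08168029785156, 163.8404541015625), 89.9404296875)
```

View pics/d.png

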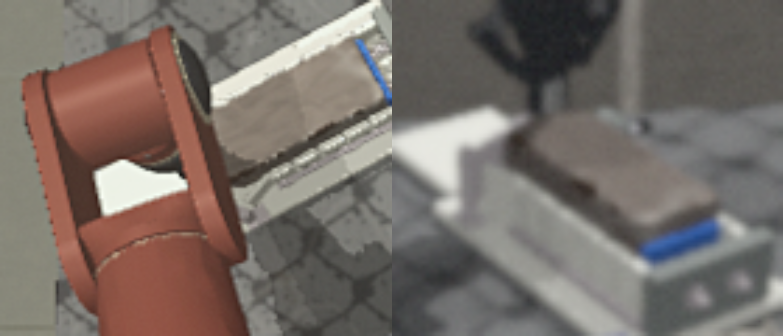

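The loaf has been pushed in about 9 mm, but the finger position doesn't fit the rail being between them. I'll check with the wrist view.

```bash
python3 - <<'E'
from h import *
w=grab_frame("wrist")
cv2.imwrite("pics/w.png",w["color"])
for nm in("wrist","side","top"):
    f=w if nm=="wrist" else grab_frame(nm)
    q=cr(pts(f,np.ones((420,560),bool)))
    hs=cv2.cvtColor(f["color"],cv2.COLOR_BGR2HSV);m=(hs[...,0]>100)&(hs[...,0]<125)&(hs[...,1]>150)
    p=cr(pts(f,m));p=p[(p[:,0]<.1)&(p[:,0]>-.15)&(abs(p[:,1])<.13)&(p[:,2]>.06)]
    print(nm,"lip",len(p),p.mean(0) if len(p) else "")
    for n in ("gate","gate_tip"):
        r=regions_of(n,f)
        if r:
            p=cr(pts(f,r[0]["pixels"]));print(n,r[0]["p"],len(p),r[0]["rect"],np.percentile(p,[5,50,95],axis=0).round(3).tolist() if len(p) else "")
E
```

```text
wrist lip 6 [-0.04934514  0.03675249  0.08034169]
gate 0.58 7141 [239.6, 230.8, 235.5, 115.4] [[-0.048, -0.065, 0.031], [-0.023, -0.009, 0.06], [-0.006, 0.043, 0.078]]
gate_tip 0.75 7549 [238.9, 233.9, 235.6, 117.6] [[-0.048, -0.066, 0.028], [-0.023, -0.009, 0.059], [-0.005, 0.043, 0.077]]
side lip 0 
gate_tip 0.44 111 [252.2, 169.9, 10.9, 18.1] [[-0.016, -0.075, 0.029], [-0.001, -0.064, 0.055], [0.005, -0.031, 0.07]]
top lip 0
```

View pics/w.png

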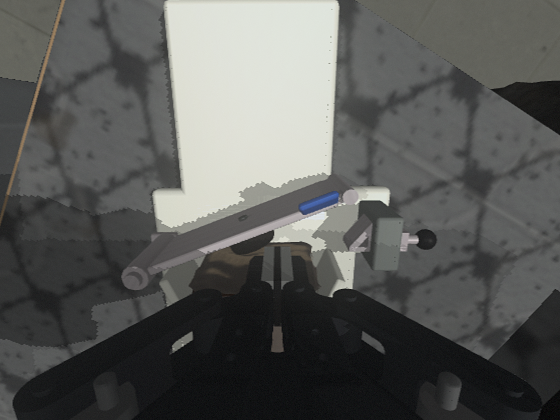

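The wrist view shows the rail from the hinge at px (135,275) to the tip at (350,195), about 0.38 rad. The finger at (280,260) is on the inner side, pressing the loaf directly. I'll lift out, come down outside the rail and push again, checking as I go.

>>> jog_arm --moves '[[[0,0.2,0,0,0,0,0],[0,0.1,0,-0.5,0,0,0],[0,0,0,-3,0,0,0],[0,0,0,-3,0,0,0],[0,0,0,-2.5,0,0,0],[0,0,0,0,0,0,0],[0,3,0,0,0,0,0],[0,3,-1.1,0,0,0,0],[0,0,0,0,0,0,0],[0,0,0,0,0,0,0]]]'

```text
time: 10.05
tool_pos: [0.4885, 0.3225, 0.13]
tool_rot: [0.0, 0.51, 0.86, -0.001]
contact_force: [0.3, 0.7, 0.7]
gripper_width: -0.001
grasp_force: 0.0
```

```bash
cat >> h.py <<'E'
def look(name=None):
    tool();loaf();w=grab_frame("wrist")
    if name: cv2.imwrite(name,w["color"])
    r=regions_of("gate",w) or regions_of("gate_tip",w)
    if r:
        p=cr(pts(w,r[0]["pixels"]));k=(p[:,2]>.055)&(p[:,2]<.074);d=p[k][:,:2]-[-.0025,-.062];rr=np.hypot(*d.T);d=d[(rr>.03)&(rr<.128)]
        print("gate",r[0]["p"],len(d),np.median(np.arctan2(-d[:,0],d[:,1])), "rmax",rr.max())
    s=state();c=w["R"]@s["tool_pos"]+w["t"];print("TCP px",w["fx"]*c[0]/c[2]+w["cx"],w["fy"]*c[1]/c[2]+w["cy"],"depth",c[2])
E
python3 -c "
from h import *
look('pics/w2.png')"
```

```text
t 10.05 TCP cradle [[-0.0723 -0.0008  0.13  ]] tool y err deg 0.1572394392297376 F [-0.5  0.6  0.7] w -0.0013035630632657867
loaf [[-0.0079, -0.0323, 0.0776], [0.0762, 0.0019, 0.0824], [0.1608, 0.036, 0.0879]] ((54.204132080078125, 1.2114334106445312), (73.31089782714844, 216.99488830566406), 89.56462097167969)
gate 0.86 541 0.446397344206032 rmax 0.12008179557799462
TCP px 279.4450144965258 241.7641306682305 depth 0.18432534080529955
```

View pics/w2.png

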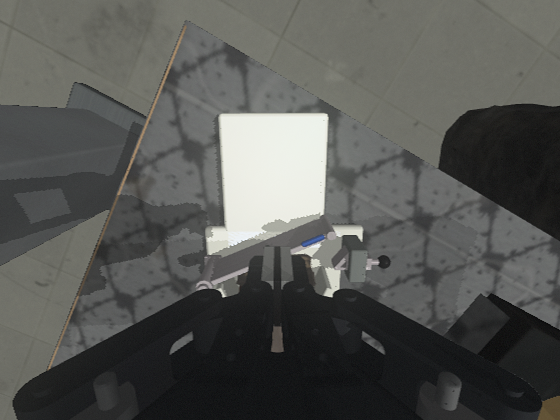

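The gate is at about 0.4 rad (hinge (205,285), tip (330,235)), and the fingertips are now well outside it. I'll descend and push to first contact.

>>> jog_arm --moves '[[[0,0,0.5,3,0,0,0],[0,0,0,3,0,0,0],[0,0,0,3,0,0,0],[0,0,0,0,0,0,0],[0,-0.7,0,0,0,0,0],[0,-0.7,0,0,0,0,0],[0,-0.6,0,0,0,0,0],[0,-0.5,0,0,0,0,0],[0,0,0,0,0,0,0]]]'

```text
time: 10.95
tool_pos: [0.5078, 0.3022, 0.0427]
tool_rot: [0.001, 0.512, 0.859, 0.001]
contact_force: [-0.6, -0.8, -0.5]
gripper_width: 0.002
grasp_force: 0.2
```

```bash
python3 -c "
from h import *
look('pics/w3.png')"
```

```text
t 10.95 TCP cradle [[-0.0453  0.0065  0.0427]] tool y err deg -0.04651392231884088 F [ 0.4 -1.  -0.5] w 0.002207031933044701
loaf [[-0.0065, -0.0323, 0.0775], [0.0766, 0.0017, 0.0825], [0.1608, 0.0357, 0.0881]] ((76.83361053466797, 1.9726371765136719), (72.3438491821289, 171.48785400390625), 89.9959716796875)
gate 0.73 974 0.4424419557423951 rmax 0.12023985847399032
TCP px 277.89258140900654 239.0384523821563 depth 0.1848849040769725
```

View pics/w3.png

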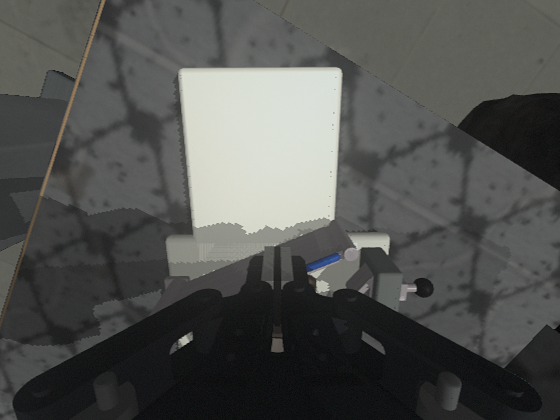

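>>> jog_arm --moves '[[[0,-0.3,0,0,0,0,0],[0,-0.3,0.1,0,0,0,0],[0,-0.3,0.1,0,0,0,0],[0,-0.2,0,0,0,0,0],[0,0,0,0,0,0,0]]]'

```text
time: 11.52
tool_pos: [0.5135, 0.2942, 0.0412]
tool_rot: [0.0, 0.511, 0.859, 0.001]
contact_force: [-0.8, 1.2, 4.9]
gripper_width: 0.001
grasp_force: 2.3
```

```bash
python3 -c "
from h import *
look()"
```

```text
t 11.5167 TCP cradle [[-0.0355  0.0077  0.0412]] tool y err deg 0.017279366790322825 F [-1.4 -0.1  4.9] w 0.0010528261301474173
loaf [[-0.006, -0.0323, 0.0776], [0.0773, 0.0018, 0.0825], [0.1613, 0.0361, 0.0887]] ((77.40727233886719, 1.8683853149414062), (172.01820373535156, 73.62073516845703), 0.6611206531524658)
gate 0.6 1520 0.42428818091160747 rmax 0.12027648612335083
TCP px 278.70059743429437 240.52701437415203 depth 0.18435883956023646
```

```bash
cat >> h.py <<'E'
def rail():
    w=grab_frame("wrist");q=cr(pts(w,np.ones((420,560),bool)))
    d=q-[-.0025,-.062,0];r=np.hypot(d[:,0],d[:,1]);g=np.arctan2(-d[:,0],d[:,1])
    for a in range(10,130,10):
        k=(r>a/1e3)&(r<a/1e3+.01)&(q[:,2]>.05)&(q[:,2]<.085)&(abs(g-.3)<.6)
        if k.sum()>3: print(a,k.sum(),"g",np.percentile(g[k],[5,50,95]).round(2),"z",np.percentile(q[k,2],[5,50,95]).round(3))
    return w
E
python3 - <<'E'
from h import *
w=rail();cv2.imwrite("pics/w4.png",cv2.resize(w["color"][180:330,130:430],None,fx=2.6,fy=2.6,interpolation=cv2.INTER_CUBIC))
E
```

```text
10 207 g [0.54 0.59 0.68] z [0.051 0.059 0.067]
20 175 g [0.49 0.51 0.54] z [0.051 0.058 0.065]
30 285 g [0.12 0.47 0.5 ] z [0.051 0.059 0.069]
40 407 g [0.11 0.45 0.47] z [0.051 0.063 0.07 ]
50 235 g [0.39 0.45 0.46] z [0.052 0.064 0.07 ]
60 241 g [-0.18 -0.05  0.62] z [0.08  0.083 0.085]
70 237 g [-0.16  0.59  0.61] z [0.075 0.082 0.085]
80 421 g [0.42 0.47 0.57] z [0.052 0.077 0.084]
90 421 g [0.37 0.43 0.49] z [0.052 0.068 0.081]
100 411 g [0.39 0.42 0.48] z [0.052 0.069 0.081]
110 443 g [0.38 0.42 0.43] z [0.052 0.066 0.07 ]
120 208 g [0.   0.08 0.19] z [0.05  0.054 0.056]
```

View pics/w4.png

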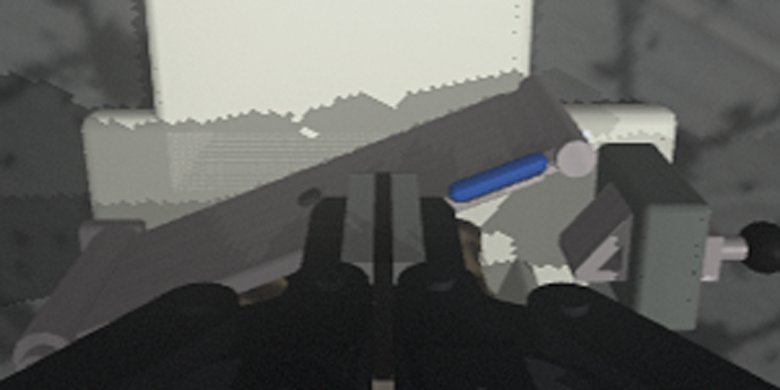

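The fingertips at px (383,185) show in front of the rail's outer face, yet the TCP already lies about at the rail line. I'll measure the fingertip surface itself.

```bash
python3 - <<'E'
from h import *
w=grab_frame("wrist")
for row in range(240,290,4):
    o=[]
    for col in (255,268,284,297):
        m=np.zeros((420,560),bool);m[row,col]=1;p=cr(pts(w,m)) if w["depth"][row,col]>0 else None
        o.append("none" if p is None else str((p[0]*1000).round(0).astype(int).tolist()))
    print(row,o)
tool()
E
```

```text
240 ['[-25, -9, 15]', '[-32, 1, 31]', '[-36, 11, 41]', '[-39, 19, 48]']
244 ['[-28, -8, 30]', '[-32, 1, 37]', '[-36, 11, 47]', '[-39, 18, 54]']
248 ['[-28, -8, 35]', '[-46, 2, 75]', '[-46, 10, 75]', '[-39, 18, 60]']
252 ['[-28, -7, 42]', '[-47, 2, 81]', '[-46, 10, 79]', '[-38, 18, 63]']
256 ['[-42, -5, 77]', '[-46, 2, 84]', '[-47, 10, 86]', '[-43, 17, 77]']
260 ['[-42, -4, 81]', '[-46, 2, 89]', '[-47, 10, 89]', '[-42, 16, 81]']
264 ['[-43, -4, 85]', '[-46, 2, 91]', '[-46, 10, 92]', '[-42, 16, 85]']
268 ['[-42, -4, 88]', '[-46, 2, 95]', '[-46, 10, 95]', '[-42, 16, 89]']
272 ['[-42, -4, 92]', '[-46, 3, 100]', '[-47, 9, 101]', '[-43, 16, 93]']
276 ['[-42, -3, 95]', '[-46, 3, 103]', '[-47, 9, 104]', '[-42, 15, 96]']
280 ['[-47, -2, 107]', '[-46, 3, 106]', '[-47, 9, 107]', '[-47, 14, 107]']
284 ['[-49, -2, 113]', '[-48, 3, 111]', '[-48, 9, 112]', '[-49, 14, 113]']
288 ['[-49, -2, 116]', '[-48, 3, 114]', '[-47, 9, 114]', '[-49, 14, 116]']
t 11.7667 TCP cradle [[-0.0357  0.0076  0.0412]] tool y err deg 0.04004438086292339 F [-0.1  0.5  5.3] w -0.0032272668626665757
```

The visible fingers end near z≈0.073 while the TCP reads 0.041, so they have been riding over the rail's top edge at 0.069. That also explains Fz ≈ 5 N and the earlier pass-over. I'll back off, go lower and push again.

>>> jog_arm --moves '[[[0,0,0,-1.5,0,0,0],[0,2,-0.8,0,0,0,0],[0,2,0,0,0,0,0],[0,0,0,0,0,0,0],[0,0,0,1.5,0,0,0],[0,0,0,1.2,0,0,0],[0,0,0,0.6,0,0,0],[0,0,0,0,0,0,0],[0,0,0,0,0,0,0]]]'

```text
time: 12.52
tool_pos: [0.4862, 0.3247, 0.0215]
tool_rot: [-0.001, 0.511, 0.859, -0.001]
contact_force: [-0.7, -1.0, 0.6]
gripper_width: 0.001
grasp_force: 0.0
```

```bash
python3 - <<'E'
from h import *
tool();rail()
w=grab_frame("wrist");q=cr(pts(w,np.ones((420,560),bool)))
s=state();t=cr(s["tool_pos"])[0];d=q-t
v,u=np.nonzero(w["depth"]>0);k=(v>246)&(abs(d[:,0])<.05)&(d[:,2]>.03)
for a in range(-60,60,10):
    m=k&(d[:,1]>a/1e3)&(d[:,1]<a/1e3+.01)
    if m.sum()>3: print(a,"minz rel",np.percentile(d[m,2],2).round(3),"x",np.percentile(d[m,0],[2,50,98]).round(3))
E
```

```text
t 12.5167 TCP cradle [[-0.0754 -0.0018  0.0215]] tool y err deg 0.007852627162137082 F [ 0.6 -1.1  0.6] w 0.0012491630130082166
60 220 g [0.44 0.45 0.46] z [0.051 0.059 0.065]
100 345 g [0.83 0.85 0.88] z [0.058 0.07  0.08 ]
110 6 g [0.4  0.47 0.48] z [0.069 0.079 0.08 ]
-60 minz rel 0.101 x [-0.014 -0.012 -0.005]
-50 minz rel 0.09 x [-0.012 -0.01   0.005]
-40 minz rel 0.079 x [-0.012 -0.005  0.008]
-30 minz rel 0.073 x [-0.019 -0.01   0.008]
-20 minz rel 0.045 x [-0.02  -0.017 -0.006]
-10 minz rel 0.036 x [-0.019 -0.011  0.044]
0 minz rel 0.039 x [-0.02  -0.013  0.007]
10 minz rel 0.055 x [-0.02  -0.017 -0.006]
20 minz rel 0.075 x [-0.013 -0.01   0.008]
30 minz rel 0.081 x [-0.012 -0.005  0.008]
40 minz rel 0.094 x [-0.013 -0.011 -0.004]
50 minz rel 0.104 x [-0.014 -0.012 -0.009]
```

>>> jog_arm --moves '[[[0,0,0,0.3,0,0,0],[0,-0.8,0,0,0,0,0],[0,-0.8,0,0,0,0,0],[0,-0.7,0,0,0,0,0],[0,-0.6,0,0,0,0,0],[0,-0.6,0,0,0,0,0],[0,-0.6,0,0,0,0,0],[0,0,0,0,0,0,0]]]'

```text
time: 13.28
tool_pos: [0.5069, 0.2889, 0.0198]
tool_rot: [0.0, 0.511, 0.859, 0.0]
contact_force: [-0.3, 0.8, 1.0]
gripper_width: 0.004
grasp_force: 0.7
```

```bash
python3 - <<'E'
from h import *
tool();loaf();rail()
E
```

```text
t 13.2833 TCP cradle [[-0.034  -0.0007  0.0198]] tool y err deg -0.02035498224655541 F [-0.8  0.1  1. ] w 0.004389418032300361
loaf [[0.0007, -0.0323, 0.0775], [0.0846, 0.0021, 0.0824], [0.168, 0.0361, 0.0882]] ((84.1553955078125, 1.9716033935546875), (171.631591796875, 72.57133483886719), 0.541573703289032)
10 17 g [0.08 0.17 0.25] z [0.068 0.069 0.07 ]
50 142 g [-0.04 -0.03  0.68] z [0.059 0.069 0.075]
60 767 g [-0.03  0.65  0.68] z [0.057 0.071 0.085]
70 1027 g [0.5  0.6  0.64] z [0.055 0.072 0.084]
80 531 g [0.28 0.29 0.5 ] z [0.051 0.062 0.076]
90 397 g [0.28 0.29 0.31] z [0.051 0.06  0.07 ]
100 665 g [-0.08  0.29  0.35] z [0.052 0.063 0.081]
110 658 g [0.23 0.29 0.3 ] z [0.052 0.064 0.07 ]
120 265 g [0.03 0.09 0.18] z [0.05  0.054 0.056]
```

The gate now follows (about 0.27 rad) and the loaf is moving back. I'll continue closing.

>>> jog_arm --moves '[[[0,-0.4,0,0,0,0,0],[0,-0.4,0,0,0,0,0],[0,-0.4,0,0,0,0,0],[0,-0.3,0,0,0,0,0],[0,-0.3,0,0,0,0,0],[0,-0.1,0,0,0,0,0],[0,0,0,0,0,0,0],[0,0,0,0,0,0,0]]]'

```text
time: 14.05
tool_pos: [0.5157, 0.2744, 0.02]
tool_rot: [-0.0, 0.511, 0.86, 0.002]
contact_force: [-0.7, 6.8, -0.6]
gripper_width: -0.001
grasp_force: 3.1
```

```bash
python3 - <<'E'
from h import *
tool();loaf();rail()
E
```

```text
t 14.05 TCP cradle [[-0.0171  0.0001  0.02  ]] tool y err deg 0.05571171574406719 F [-6.2  2.6 -0.6] w -0.001222815056781566
loaf [[0.0137, -0.0327, 0.0777], [0.0973, 0.0006, 0.0826], [0.1796, 0.0351, 0.0888]] ((95.9665756225586, 1.0139312744140625), (72.12167358398438, 171.35858154296875), 89.83549499511719)
10 200 g [0.06 0.11 0.17] z [0.051 0.055 0.063]
20 83 g [0.06 0.08 0.1 ] z [0.05  0.052 0.055]
30 208 g [0.05 0.06 0.08] z [0.051 0.056 0.061]
40 25 g [0.05 0.06 0.07] z [0.05  0.054 0.058]
50 417 g [-0.21  0.4   0.43] z [0.057 0.069 0.081]
60 1147 g [-0.22  0.38  0.43] z [0.056 0.074 0.085]
70 496 g [0.28 0.29 0.37] z [0.055 0.069 0.081]
80 273 g [0.04 0.05 0.05] z [0.051 0.057 0.063]
90 171 g [0.04 0.05 0.05] z [0.05  0.055 0.059]
100 371 g [0.04 0.05 0.1 ] z [0.051 0.06  0.08 ]
110 523 g [0.01 0.05 0.06] z [0.052 0.063 0.07 ]
120 410 g [-0.03  0.06  0.18] z [0.05  0.054 0.056]
```

>>> jog_arm --moves '[[[0,-0.2,0,0,0,0,0],[0,-0.2,0,0,0,0,0],[0,0,0,0,0,0,0],[0,0,0,0,0,0,0]]]'

```text
time: 14.48
tool_pos: [0.5173, 0.2714, 0.02]
tool_rot: [-0.001, 0.511, 0.86, 0.002]
contact_force: [-1.8, 8.0, 0.6]
gripper_width: 0.003
grasp_force: 4.2
```

```bash
python3 - <<'E'
from h import *
tool();loaf();rail()
E
```

```text
t 14.4833 TCP cradle [[-0.0137  0.0001  0.02  ]] tool y err deg 0.03662168874243932 F [-7.9  2.3  0.6] w 0.0031875248045097654
loaf [[0.0172, -0.0327, 0.0775], [0.0997, 0.0005, 0.0825], [0.1823, 0.0352, 0.088]] ((99.1410140991211, 1.1792869567871094), (170.84202575683594, 72.75757598876953), 0.8416482210159302)
10 317 g [-0.    0.04  0.09] z [0.051 0.058 0.067]
20 147 g [-0.01  0.02  0.04] z [0.05  0.054 0.057]
30 251 g [-0.01  0.01  0.02] z [0.051 0.057 0.063]
40 42 g [-0.01  0.    0.01] z [0.05  0.054 0.06 ]
50 508 g [0.31 0.35 0.38] z [0.056 0.069 0.084]
60 1141 g [-0.27  0.33  0.37] z [0.056 0.074 0.085]
70 389 g [0.23 0.25 0.31] z [0.056 0.068 0.079]
80 232 g [-0.01 -0.01  0.  ] z [0.051 0.056 0.062]
90 118 g [-0.01 -0.01 -0.  ] z [0.05  0.053 0.056]
100 227 g [-0.01 -0.01  0.  ] z [0.051 0.056 0.066]
110 473 g [-0.03 -0.    0.01] z [0.051 0.062 0.069]
120 409 g [-0.03  0.06  0.17] z [0.05  0.054 0.056]
```

Rail is at about -0.03, past the catch. Backing off to check that it holds.

>>> jog_arm --moves '[[[0,0.3,0,0,0,0,0],[0,0.5,0,0,0,0,0],[0,1.5,0,0,0,0,0],[0,2.5,0,0,0,0,0],[0,0,0,-3,0,0,0],[0,0,0,-4,0,0,0],[0,2,0,-4,0,0,0],[0,2,0,0,0,0,0],[0,0,0,0,0,0,0],[0,0,0,0,0,0,0],[0,0,0,0,0,0,0]]]'

```text
time: 15.5
tool_pos: [0.4752, 0.3443, 0.1254]
tool_rot: [-0.0, 0.511, 0.86, -0.001]
contact_force: [-1.2, -0.4, -0.2]
gripper_width: -0.004
grasp_force: 0.0
```

```bash
python3 - <<'E'
from h import *
tool();loaf();rail()
f=grab_frame("top");q=cr(pts(f,np.ones((420,560),bool)))
p=q[(q[:,0]>.165)&(q[:,0]<.195)&(abs(q[:,1])<.03)&(q[:,2]>.055)&(q[:,2]<.073)];print("plate",len(p),np.percentile(p[:,0],[3,50,97]))
E
```

```text
t 15.5 TCP cradle [[-0.0978 -0.0021  0.1254]] tool y err deg 0.043752643219050924 F [-0.2 -1.3 -0.2] w -0.004144319036214194
loaf [[0.0121, -0.0325, 0.0775], [0.0961, 0.0015, 0.0825], [0.1807, 0.0362, 0.0884]] ((85.20166015625, 3.1164283752441406), (79.14268493652344, 197.48483276367188), 86.44811248779297)
50 66 g [-0.28 -0.26 -0.23] z [0.069 0.078 0.084]
60 77 g [-0.29 -0.24 -0.23] z [0.07  0.08  0.084]
120 20 g [0.13 0.15 0.18] z [0.051 0.054 0.055]
plate 54 [0.18328802 0.18643016 0.18955768]
```

>>> jog_arm --moves '[[[0,4,0,0,0,0,0],[0,4,0,-3,0,0,0],[0,4,0,-3,0,0,0],[0,0,-4,0,0,0,0],[0,0,0,0,0,0,0],[0,0,0,0,0,0,0]]]'

```text
time: 16.15
tool_pos: [0.3882, 0.4189, 0.1751]
tool_rot: [-0.0, 0.511, 0.86, -0.001]
contact_force: [0.5, 0.7, 0.6]
gripper_width: 0.003
grasp_force: 0.0
```

```bash
python3 - <<'E'
from h import *
tool();f,q=loaf()
d=q-[-.0025,-.062,0];r=np.hypot(d[:,0],d[:,1]);g=np.arctan2(-d[:,0],d[:,1])
k=(r>.09)&(r<.13)&(abs(g)<.5)&(q[:,2]>.057)&(q[:,2]<.09);print(k.sum(),np.percentile(g[k],[5,50,95]),np.percentile(q[k],[5,50,95],axis=0).round(3).tolist())
k=(r<.06)&(r>.015)&(abs(g)<.5)&(q[:,2]>.06)&(q[:,2]<.074);print(k.sum(),np.percentile(g[k],[5,50,95]))
k=(q[:,0]>-.04)&(q[:,0]<.01)&(q[:,1]>.055)&(q[:,1]<.125)&(q[:,2]>.03);print("knob ymax",np.percentile(q[k][:,1],[50,95,100]))
E
```

```text
t 16.15 TCP cradle [[-0.2049 -0.043   0.1751]] tool y err deg 0.08110770581933124 F [-0.3  0.8  0.6] w 0.0025448086294245324
loaf [[0.0122, -0.0322, 0.0776], [0.0965, 0.0011, 0.0826], [0.1808, 0.036, 0.0884]] ((84.96983337402344, 1.1586723327636719), (82.6290054321289, 197.64669799804688), 86.23108673095703)
143 [-0.48052085 -0.21052124  0.06462536] [[-0.009, 0.023, 0.058], [0.019, 0.039, 0.075], [0.045, 0.057, 0.085]]
38 [-0.17227193 -0.02111938  0.06549679]
knob ymax [0.07611284 0.10652686 0.11178864]
```

```bash
python3 -c "
from plant import *
print(job_done())"
```

```text
the job is handed in; nothing more can be done
None
```

The job is handed in, but no verdict came back. By my last measurements the loaf lies centred in the channel with the spring plate pushed back about 20 mm. The gate rail stayed shut after I backed off, so the catch appears to have snapped over it, and the arm is clear of the work.

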